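# Raise and lock the stall's telescopic lamp

### The arm

A 7-joint arm with a two-finger parallel gripper is mounted at the origin on the work surface. World frame = base frame: x ahead of the robot, y to its left, z up, the work surface at z = 0. Lengths are in mm, angles in degrees, forces in N, time in s.
With the tool pointing down it reaches from about 425 to 875 mm from the base axis. Payload 4.7 kg.
Tool frame: the origin (TCP) lies at the very end of the fingers, on their centre line; the grasp point (between the pads) lies 19 mm behind it; z points along the fingers, y is the line along which they close (so a half turn about z gives the same grasp; the last joint's range is limited). The gripper opens to 87 mm and grips with 3 to 60 N. Pads are 19 mm wide; open, the fingers measure 117 mm over their backs; the gripper's body (75 mm by 190 mm) begins 51 mm behind the grasp point.
Start: joints at [-67.546, 18.392, -4.016, 83.108, 1.295, 78.541, -3.26], TCP at [239.798, 604.171, 222.587] pointing down, gripper open.
Joint ranges: [-163.93, 163.93], [-17.29, 119.83], [-79.2, 71.16], [3.27, 140.29], [-89.18, 269.18], [5.43, 117.66], [-154.24, 154.24]. Speed limits (degrees/s): [147.25, 147.25, 180, 180, 180, 180, 180].

### API

Orientations are given as a 3x3 rotation matrix whose columns are the frame's x, y, z axes.
In Python, from workcell import arm gives the robot as it stands.
- The arm moves only by the tool play_rows, never from a script. Its argument "commands" is one flat list of numbers, 6 for each row, row after row: the shift along the world's x, y, z in m, then the turn, a rotation vector about the world's x, y, z in rad. In form: [x, y, z, ax, ay, az, x, y, z, ax, ay, az, ...]. A call has 1 to 10 rows; each row shifts and turns the commanded pose from where the row before left it; what a row does not reach is not made up. A row lasts 1/10 s, in which the tool goes at most 50 mm and 8.59 degrees, less where a joint would pass 70% of its speed; a pose out of reach is approached as far as the arm can. A call is refused whole if a number of a shift passes 0.05 or a number of a turn 0.15, either way. A call with a gripper value outside its range is refused whole. "claw" is the opening, from 0 (shut) to 1 (fully open), set as the call begins (left out, the last holds). The fingers move at their own pace and stop on an object; "force" is the grip in N (left out, the last holds). Time passes only in rows, so rows that do not move let the fingers close. It gives the time, the measured TCP pose, the force, the opening and the grip force at its end, in the units of the state.
- arm.get_obs(): the state, without advancing time (a new reading comes with each control period).
- arm.capture(name): name is "scene" or "top" or "wrist"; returns the picture (420x560x3 uint8, red, green, blue); there is no depth.
- arm.calibration(name): a dict with "fx", "fy", "cx", "cy" (pixels), "R" (3x3) and "t" (3): a world point X has camera coordinates R X + t; the wrist camera has in their place "tool_from_camera" (4x4, takes a point from camera to tool coordinates, whose origin is the TCP and whose axes are the flange's). Camera axes: x right, y down, z forward; pixel columns grow to the right and rows downward; lengths in mm; the calibration is good to about 2 mm. The wrist camera is an equidistant fisheye: a pixel r from the principal point sees the ray r / f radians off the axis. A picture is of the moment at which its call begins: read the wrist's pose just before it. calibration takes no time and is no camera call.
- arm.sign_off(): hands the job in; it is judged then, once.
Trained networks look in the newest picture that a camera, given by its name, has taken for a name from the list of things; names that differ only in an ending like _2 or _b are one class to them, and where a whole thing is asked for, a point or a joint stands for the part that bears it (a point fixed in the world has none). Each returns a list of dicts, best first, with "score" (0 to 1); they miss things now and then, are a little off and sometimes report something else, mostly with a low value. They report only what shows in the picture. A call takes as long as a camera call.
- arm.boxes_of(camera, target): "point" ([x, y, z] in mm, in world coordinates, good to about 4 mm: the middle of the surface that is visible of it).
- arm.outline_of(camera, target): "pixels" (420x560 bool, what is visible of it).
The state is a dict: "t": time; "joint_positions": joint angles; "joint_vel": joint speeds; "joint_torque": joint torques, N m; "tool_pos": TCP position; "eef_rot": TCP orientation; "contact_force": force on the tool from outside, world axes, zero at the start; "wrist_torque": the same for the moment, N m; "opening": finger opening in mm; "grip_force": force on a finger pad.
Only numpy, scipy, OpenCV 4.12 (cv2) and the standard library are available. Lean on these libraries where they do the work, as an engineer would, in place of code of your own. Each camera call takes 0.05 s, during which the arm holds its last target. There are 200 camera calls.

### The job

Raise the small battery lamp so that it lights the oils: twist its black top knob anticlockwise (seen from above) as far as it goes to unlock the post, draw the post gently up until you feel its top stop, then twist it back clockwise fully home to lock it, and let go so that it stays up by itself. The lock is light, so never force it, and leave the bottles, burners and bowls where they stand.

Things in the scene. Friction and masses are not known exactly. Their poses are not given: they have to be found in the camera images.
- stand: Lamp stand, fixed to the table: dark steel disc 110 mm across, 16 mm thick, with an upright green tube 42 mm across and a brass rim 47 mm across, its top 128 mm above the table, bearing a small red mark. Origin: centre of the disc's underside, on the post's axis; z up, x towards the red mark.
- lamp: Moving upper part, 0.27 to 0.41 kg: post 20 mm across that slides up and twists in the tube, with boom, shade and knob. Origin: on the post's axis, at table height when the post is fully down; rises with the post. z up, x along the boom. Locked: lamp x agrees with stand x within 0.1 rad at the start. Unlocked: lamp x turned 1.05 rad anticlockwise seen from above, at a sturdy end stop.
- knob (a point): Centre of the black bar knob on top of the post, on its axis, 183 mm above the lamp's origin; axes as lamp. The knob is 46 mm long (x), 24 mm wide (y), 46 mm tall, with a red stripe at its +x end. Under it: a collar 34 mm across and the boom, their tops at most 23 mm below this point.
- shade (a point): Centre of the underside of the white lamp shade, 60 mm across, 28 mm tall, 118 mm from the post's axis along lamp x and 127 mm above the lamp's origin. A level boom 10 mm thick, centreline 152 mm above the lamp's origin, joins it to the post and swings with the knob.
- rim (a point): Centre of the brass rim's top, where the post leaves the tube. Low seat (start): the post has 3 mm of upward play and rises only when turned over 0.75 rad anticlockwise. It then slides freely (drag under 2 N, 0.05 N m when slow), and drops if let go. A rubber-lined stop (8 N per mm) ends the rise 50 to 86 mm up, differently each time, unseen: feel for it slowly.
- lock (a point): Unseen bayonet track in the tube, point on its axis 34 mm above the table. Only in the last 5 mm below the top stop can the post turn back clockwise to locked (sturdy end stop); lower, a pin 15 mm off the axis strikes the track's side at 0.73 rad. Let go there, it settles up to 5 mm and stays. Over 25 N on the pin damages it (25 N pull above the weight, or 0.25 N m of twist on the side).
- oil_a: Small amber glass oil bottle with black cap, 32 mm across, 75 mm tall, standing loose; bystander. Origin: centre of its underside.
- oil_b: Small green glass oil bottle with black cap, 32 mm across, 75 mm tall, standing loose; bystander. Origin: centre of its underside.
- oil_c: Small amber glass oil bottle with black cap, 32 mm across, 75 mm tall, standing loose; bystander. Origin: centre of its underside.
- burner_a: Blue ceramic oil burner with a flared top, 84 mm across, 85 mm tall, standing loose; bystander. Origin: centre of its underside.
- burner_b: Terracotta oil burner with a flared top, 84 mm across, 85 mm tall, standing loose; bystander. Origin: centre of its underside.
- bowl_a: White ceramic bowl, 76 mm across, 45 mm tall, standing loose; bystander. Origin: centre of its underside.
- bowl_b: Green glazed bowl, 84 mm across, 50 mm tall, standing loose; bystander. Origin: centre of its underside.

How it is judged:
By the outcome, as a careful person would: the job done as asked, in the order asked, and still so for the second after the job is handed in, with the robot touching nothing.
It also fails if it takes over 67 s, if anything falls off the work surface, if the arm or the gripper's body presses on something with over 40 N, if the wrist force passes 120 N, or if a joint passes its speed limit or range.

## Working session

There is one attempt and no reset: what is moved stays moved. The work goes in short steps, Python scripts to look and compute and a tool call to move; the robot and the scene stay as the last step left them, time stands still between calls to the robot, and variables do not carry over. Pictures are saved under pics/ and viewed, at most 10 in all, crops included, and the job is handed in when it is done.

Besides the shell and the picture viewer there is one more tool, called after "Emit:" as name(argument=value, ...), one argument or row to a line, values as JSON. play_rows: Moves the arm, as the interface text tells. Its arguments: {"type":"object","properties":{"commands":{"type":"array"},"claw":{"type":"number"},"force":{"type":"number"}},"required":["commands"]}

```bash
mkdir -p pics; python3 - <<'E'
from workcell import arm
import cv2, numpy as np
o=arm.get_obs(); print({k:np.round(v,3).tolist() for k,v in o.items()})
a=arm.capture("scene"); b=arm.capture("top")
cv2.imwrite("pics/s.png",a[:,:,::-1]); cv2.imwrite("pics/t.png",b[:,:,::-1])
for c in ("scene","top"):
  k=arm.calibration(c); print(c,{q:np.round(v,3).tolist() for q,v in k.items()})
  for n in ("knob","shade","stand","rim","oil_a","burner_a","bowl_a"):
    try: print(n,[(np.round(d["point"]).tolist(),round(d["score"],2)) for d in arm.boxes_of(c,n)])
    except Exception as e: print(n,e)
E
```

```text
{'t': 0.0, 'joint_positions': [-67.546, 18.439, -4.015, 83.176, 1.295, 78.541, -3.262], 'joint_vel': [0.064, -0.065, 0.011, 0.012, 0.031, 0.111, -0.018], 'joint_torque': [0.0, -49.13, -0.404, -31.252, -0.064, 0.044, 0.0], 'tool_pos': [239.613, 603.614, 221.457], 'eef_rot': [[-0.929, 0.369, -0.001], [0.369, 0.929, -0.002], [-0.0, -0.002, -1.0]], 'contact_force': [-0.13, -0.06, 0.219], 'wrist_torque': [-0.008, 0.042, 0.005], 'grip_force': 0.0, 'opening': 87.041}
scene {'fx': 515.829, 'fy': 515.829, 'cx': 278.339, 'cy': 211.638, 'R': [[-0.726, 0.688, 0.013], [0.435, 0.474, -0.766], [-0.533, -0.55, -0.643]], 't': [423.188, -170.97, 1816.238]}
knob [([612.0, -18.0, 157.0], 0.83), ([602.0, -9.0, 103.0], 0.23)]
shade [([610.0, -13.0, 153.0], 0.61)]
stand [([598.0, -12.0, 105.0], 0.83)]
rim [([600.0, -12.0, 108.0], 0.59)]
oil_a [([485.0, 85.0, 39.0], 0.74), ([593.0, -123.0, 58.0], 0.63), ([479.0, -66.0, 36.0], 0.61)]
burner_a [([509.0, 471.0, 84.0], 0.83), ([696.0, -108.0, 84.0], 0.74)]
bowl_a [([621.0, 84.0, 26.0], 0.89), ([491.0, -467.0, 38.0], 0.64), ([608.0, -18.0, 158.0], 0.18)]
top {'fx': 519.932, 'fy': 519.932, 'cx': 284.369, 'cy': 206.508, 'R': [[0.018, -1.0, 0.009], [-0.981, -0.02, -0.195], [0.196, -0.005, -0.981]], 't': [-12.23, 580.036, 1404.614]}
knob [([673.0, -25.0, 154.0], 0.97)]
shade [([674.0, -26.0, 157.0], 0.78)]
stand [([580.0, -25.0, 39.0], 0.93), ([675.0, -24.0, 155.0], 0.47)]
rim [([580.0, -23.0, 37.0], 0.6)]
oil_a [([586.0, -124.0, 48.0], 0.65), ([462.0, -73.0, 50.0], 0.44), ([474.0, 72.0, 51.0], 0.4)]
burner_a [([682.0, -118.0, 86.0], 0.63)]
bowl_a [([504.0, -472.0, 23.0], 0.82), ([636.0, 97.0, 24.0], 0.62)]
```

View pics/s.png

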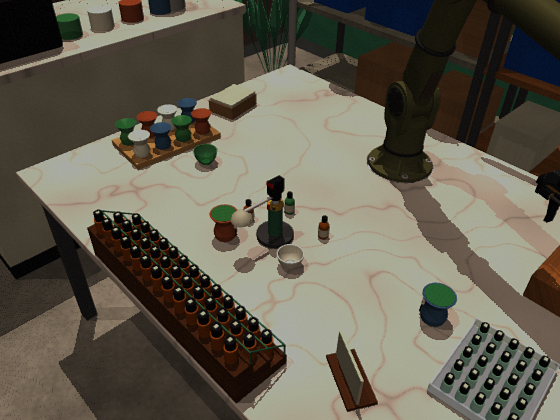

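View pics/t.png

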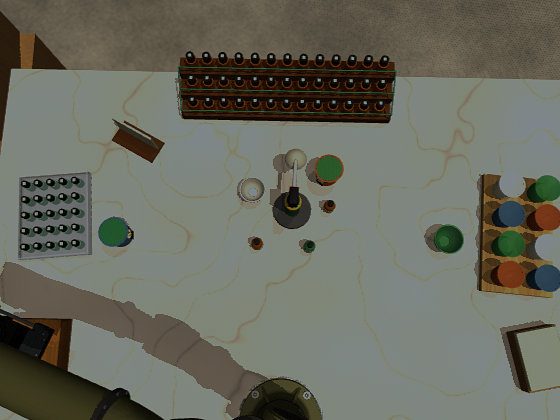

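The scene picture shows the lamp post at about (275,225) with its knob at (276,185) and shade at (242,217). In the top picture the disc is at (292,210) and the shade at (296,159), so the boom runs roughly along world +x. I'll move above it with the tool y along -y.

Emit:
play_rows(
  commands=[0.0165, -0.031, 0.0045, 0, 0, -0.138, 0.0165, -0.031, 0.0045, 0, 0, -0.138, 0.0165, -0.031, 0.0045, 0, 0, -0.138, 0.0165, -0.031, 0.0045, 0, 0, -0.138, 0.0165, -0.031, 0.0045, 0, 0, -0.138, 0.0165, -0.031, 0.0045, 0, 0, -0.138, 0.0165, -0.031, 0.0045, 0, 0, -0.138, 0.0165, -0.031, 0.0045, 0, 0, -0.138, 0.0165, -0.031, 0.0045, 0, 0, -0.138, 0.0165, -0.031, 0.0045, 0, 0, -0.138],
  claw=0.8,
)

```text
t: 1.8
tool_pos: [405.3, 292.8, 268.1]
eef_rot: [[0.191, 0.982, 0.0], [0.982, -0.191, 0.001], [0.001, 0.0, -1.0]]
contact_force: [0.0, 0.1, -0.8]
opening: 69.6
grip_force: 0.0
```

Emit:
play_rows(
  commands=[0.0165, -0.031, 0.0045, 0, 0, -0.138, 0.0165, -0.031, 0.0045, 0, 0, -0.138, 0.0165, -0.031, 0.0045, 0, 0, -0.138, 0.0165, -0.031, 0.0045, 0, 0, -0.138, 0.0165, -0.031, 0.0045, 0, 0, -0.138, 0.0165, -0.031, 0.0045, 0, 0, -0.138, 0.0165, -0.031, 0.0045, 0, 0, -0.138, 0.0165, -0.031, 0.0045, 0, 0, -0.138, 0.0165, -0.031, 0.0045, 0, 0, -0.138, 0.0165, -0.031, 0.0045, 0, 0, -0.138],
)

```text
t: 2.8
tool_pos: [570.3, -17.1, 313.1]
eef_rot: [[1.0, -0.002, 0.001], [-0.002, -1.0, 0.0], [0.001, -0.0, -1.0]]
contact_force: [0.9, 0.2, -0.3]
opening: 69.6
grip_force: 0.0
```

```bash
python3 - <<'E'
from workcell import arm
import cv2, numpy as np
o=arm.get_obs(); print(o['t'],o['tool_pos'],np.round(o['eef_rot'],4).tolist(),o['joint_positions'],o['contact_force'])
a=arm.capture("wrist"); cv2.imwrite("pics/w.png",a[:,:,::-1])
k=arm.calibration("wrist"); print({q:np.round(v,3).tolist() for q,v in k.items()})
for n in ("knob","shade","stand"):
  print(n,[(np.round(d["point"]).tolist(),round(d["score"],2)) for d in arm.boxes_of("wrist",n)])
# cyl/known-height estimates from earlier pictures
def at(c,uv,z):
  k=arm.calibration(c); R=np.array(k['R']);t=np.array(k['t'])
  d=R.T@np.array([(uv[0]-k['cx'])/k['fx'],(uv[1]-k['cy'])/k['fy'],1]); C=-R.T@t
  return (C+d*(z-C[2])/d[2]).round(1)
print(at("top",(292,210),16),at("top",(296,159),155))
E
```

```text
2.8 [570.31007135 -17.05949109 313.07857397] [[1.0, -0.0015, 0.0007], [-0.0015, -1.0, 0.0003], [0.0007, -0.0003, -1.0]] [-31.64209332   7.33707713  34.32094113  87.56688033  -4.15704094
  86.33450978 -87.36382263] [ 0.91551908  0.15310677 -0.25685698]
{'fx': 325.192, 'fy': 325.192, 'cx': 280.824, 'cy': 205.464, 'tool_from_camera': [[0.0, -0.97, -0.244, 66.932], [1.0, 0.0, -0.0, -0.339], [0.0, -0.244, 0.97, -162.638], [0.0, 0.0, 0.0, 1.0]]}
knob [([669.0, -23.0, 155.0], 0.36)]
shade [([668.0, -24.0, 155.0], 0.96)]
stand [([605.0, -20.0, 143.0], 0.65)]
[578.6 -23.5  16. ] [690.6 -29.3 155. ]
```

View pics/w.png

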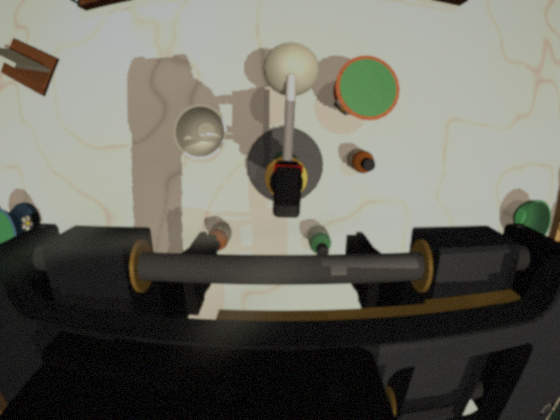

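```bash
cat > h.py <<'E'
import numpy as np
from workcell import arm
def wproj(X,o):
  k=arm.calibration("wrist"); T=np.array(k['tool_from_camera'])
  p=np.array(o['eef_rot']).T@(np.array(X,float)-o['tool_pos']); c=T[:3,:3].T@(p-T[:3,3])
  r=np.hypot(c[0],c[1]); th=np.arctan2(r,c[2])
  return np.array([k['cx']+k['fx']*th*c[0]/r,k['cy']+k['fy']*th*c[1]/r])
def tproj(X,cam="top"):
  k=arm.calibration(cam); c=np.array(k['R'])@X+k['t']; return np.array([k['cx']+k['fx']*c[0]/c[2],k['cy']+k['fy']*c[1]/c[2]])
E
python3 - <<'E'
from h import *
import cv2
from scipy.optimize import least_squares
o=arm.get_obs()
def pts(p):
  x,y,a=p; A=np.array([x,y]); d=np.array([np.cos(a),np.sin(a)])
  return lambda r,z: np.r_[A+r*d,z]
def res(p):
  f=pts(p)
  return np.r_[wproj(f(0,16),o)-(284.5,161.5), wproj(f(118,148),o)-(291.5,69.5), tproj(f(0,16))-(292,210), tproj(f(118,148))-(296,159)]
s=least_squares(res,[578,-23,0],x_scale=[1,1,.01]); print(s.x,res(s.x).round(1))
im=cv2.imread("pics/w.png"); f=pts(s.x); x,y,a=s.x
im=cv2.resize(im[40:240,200:400],(800,800),interpolation=cv2.INTER_CUBIC)
def dr(P,c): 
  q=np.array([(wproj(P_,o)-(200,40))*4 for P_ in P]).astype(int); cv2.polylines(im,[q.reshape(-1,1,2)],True,c,1)
n=np.array([-np.sin(a),np.cos(a)])
dr([f(r,206)+np.r_[n*w,0] for r,w in ((23,12),(23,-12),(-23,-12),(-23,12))],(0,255,255))
t=np.linspace(0,6.28,40)
dr([[x+23.5*np.cos(q),y+23.5*np.sin(q),128] for q in t],(255,255,0))
dr([[x+55*np.cos(q),y+55*np.sin(q),16] for q in t],(0,0,255))
dr([f(0,127)+np.r_[118*np.cos(a)*0+30*np.cos(q),30*np.sin(q),0]+np.r_[118*np.cos(a),118*np.sin(a),0] for q in t],(0,255,0))
cv2.imwrite("pics/wc.png",im[:600])
E
```

```text
[ 5.78538789e+02 -2.14126811e+01 -4.57523312e-02] [ 0.1  4.7  0.6 -2.9 -0.7 -0.  -1.  -1.4]
```

View pics/wc.png

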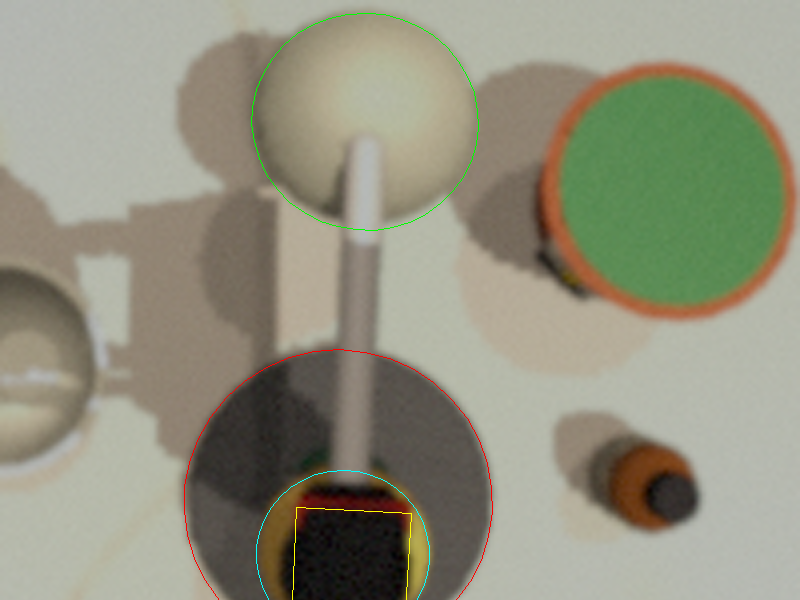

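The overlay fits to about 1–2 mm: disc edge at (184–492, 350), rim at (428,545), knob top's right edge at x≈411. That puts the axis at (579,-21.5) with yaw about -0.045. Descending.

Emit:
play_rows(
  commands=[0.0045, -0.0022, -0.02, 0, 0, -0.022, 0.0045, -0.0022, -0.02, 0, 0, -0.023, 0, 0, -0.025, 0, 0, 0, 0, 0, -0.025, 0, 0, 0, 0, 0, -0.02, 0, 0, 0, 0, 0, -0.02, 0, 0, 0, 0, 0, -0.015, 0, 0, 0, 0, 0, 0, 0, 0, 0],
)

```text
t: 3.8
tool_pos: [577.0, -18.6, 165.3]
eef_rot: [[0.999, -0.039, -0.004], [-0.039, -0.999, 0.0], [-0.004, 0.0, -1.0]]
contact_force: [-0.1, 0.6, 1.0]
opening: 69.5
grip_force: 0.0
```

Emit:
play_rows(
  commands=[0, 0, 0, 0, 0, 0, 0, 0, 0, 0, 0, 0, 0, 0, 0, 0, 0, 0, 0, 0, 0, 0, 0, 0, 0, 0, 0, 0, 0, 0, 0, 0, 0, 0, 0, 0],
  claw=0.1,
  force=6,
)

```text
t: 4.4
tool_pos: [578.9, -20.3, 167.8]
eef_rot: [[0.999, -0.041, 0.0], [-0.041, -0.999, -0.0], [0.0, -0.0, -1.0]]
contact_force: [0.2, -0.2, 0.5]
opening: 29.7
grip_force: 0.0
```

```bash
python3 - <<'E'
from h import *
import cv2
o=arm.get_obs(); print(o['t'],o['tool_pos'],np.round(o['eef_rot'],3).tolist(),o['contact_force'],o['wrist_torque'],o['opening'],o['grip_force'])
cv2.imwrite("pics/w2.png",arm.capture("wrist")[:,:,::-1])
E
```

```text
4.4 [578.89049649 -20.26836397 167.77583818] [[0.999, -0.041, 0.0], [-0.041, -0.999, -0.0], [0.0, -0.0, -1.0]] [ 0.18906094 -0.16146696  0.53673375] [-0.0113617   0.09926953 -0.00213582] 29.721930373653137 0.0
```

View pics/w2.png

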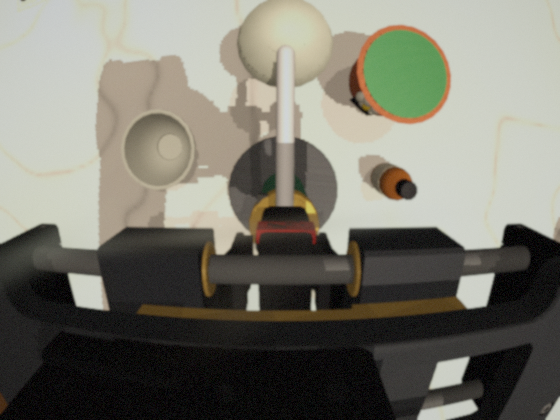

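The knob (260–315, 235–310) is between the fingers, about 1 mm to the right (-y) of their centre. I'll shift slightly and close.

Emit:
play_rows(
  commands=[0, -0.001, 0, 0, 0, 0, 0, 0, 0, 0, 0, 0, 0, 0, 0, 0, 0, 0, 0, 0, 0, 0, 0, 0, 0, 0, 0, 0, 0, 0, 0, 0, 0, 0, 0, 0],
  claw=0.1,
  force=20,
)

```text
t: 5.05
tool_pos: [578.9, -21.8, 167.7]
eef_rot: [[0.999, -0.042, 0.0], [-0.042, -0.999, -0.001], [0.0, 0.001, -1.0]]
contact_force: [0.8, -4.7, 1.9]
opening: 23.9
grip_force: 20.0
```

```bash
cat > s.py <<'E'
from h import *
o=arm.get_obs(); R=np.array(o['eef_rot'])
print(round(o['t'],2),np.round(o['tool_pos'],2),'yaw',round(np.arctan2(R[1,0],R[0,0]),4),'F',np.round(o['contact_force'],2),'M',np.round(o['wrist_torque'],3),round(o['opening'],1),round(o['grip_force'],1),'j7',np.round(o['joint_positions'],0))
E
python3 s.py
```

```text
5.05 [578.87 -21.83 167.74] yaw -0.0416 F [ 0.84 -4.65  1.92] M [-0.789  0.217  0.027] 23.9 20.0 j7 [-30.  13.  34.  99.  -8.  71. -87.]
```

Emit:
play_rows(
  commands=[0, -0.0006, 0, 0, 0, 0, 0, 0, 0, 0, 0, 0.05, 0, 0, 0, 0, 0, 0.08, 0, 0, 0, 0, 0, 0.08, 0, 0, 0, 0, 0, 0.09, 0, 0, 0, 0, 0, 0, 0, 0, 0, 0, 0, 0],
)

```text
t: 5.75
tool_pos: [578.9, -22.2, 167.7]
eef_rot: [[0.967, 0.254, 0.0], [0.254, -0.967, -0.001], [0.0, 0.001, -1.0]]
contact_force: [0.4, -4.8, 2.6]
opening: 24.0
grip_force: 20.0
```

```bash
python3 s.py
```

```text
5.75 [578.89 -22.24 167.71] yaw 0.2564 F [ 0.39 -4.85  2.57] M [-0.928  0.155  0.   ] 24.0 20.0 j7 [-28.  13.  32.  99.  -7.  71. -70.]
```

Emit:
play_rows(
  commands=[0, -0.001, 0, 0, 0, 0.08, 0, 0, 0, 0, 0, 0.09, 0, 0, 0, 0, 0, 0.09, 0, 0, 0, 0, 0, 0.09, 0, 0, 0, 0, 0, 0.09, 0, 0, 0, 0, 0, 0, 0, 0, 0, 0, 0, 0],
)

```text
t: 6.45
tool_pos: [579.1, -22.9, 167.7]
eef_rot: [[0.768, 0.641, 0.001], [0.641, -0.768, -0.0], [0.0, 0.001, -1.0]]
contact_force: [1.1, -3.7, 3.2]
opening: 24.0
grip_force: 20.0
```

```bash
python3 s.py
```

```text
6.45 [579.09 -22.85 167.72] yaw 0.6958 F [ 1.07 -3.74  3.17] M [-0.839 -0.089 -0.033] 24.0 20.0 j7 [-26.  12.  29.  99.  -6.  70. -45.]
```

Emit:
play_rows(
  commands=[0.0005, -0.0008, 0, 0, 0, 0.08, 0, 0, 0, 0, 0, 0.08, 0, 0, 0, 0, 0, 0.06, 0, 0, 0, 0, 0, 0, 0, 0, 0, 0, 0, 0],
)

```text
t: 6.95
tool_pos: [579.4, -23.2, 167.7]
eef_rot: [[0.609, 0.793, 0.0], [0.793, -0.609, 0.0], [0.001, -0.0, -1.0]]
contact_force: [0.3, -2.0, 3.1]
opening: 23.6
grip_force: 20.0
```

```bash
python3 s.py
```

```text
6.95 [579.41 -23.19 167.71] yaw 0.9164 F [ 0.27 -2.02  3.12] M [-0.606 -0.005 -0.141] 23.6 20.0 j7 [-25.  12.  28.  99.  -6.  71. -33.]
```

Emit:
play_rows(
  commands=[0, 0, 0, 0, 0, 0.03, 0, 0, 0, 0, 0, 0.03, 0, 0, 0, 0, 0, 0, 0, 0, 0, 0, 0, 0],
)

```text
t: 7.35
tool_pos: [579.2, -23.7, 167.7]
eef_rot: [[0.559, 0.829, -0.0], [0.829, -0.559, 0.0], [0.0, -0.0, -1.0]]
contact_force: [-0.9, -1.9, 3.3]
opening: 24.3
grip_force: 20.9
```

```bash
python3 s.py
```

```text
7.35 [579.2  -23.66 167.69] yaw 0.9779 F [-0.89 -1.95  3.29] M [-0.514  0.212 -0.673] 24.3 20.9 j7 [-24.  12.  27.  99.  -6.  71. -29.]
```

The stop is reached (Mz -0.67). I'll relax the twist, then lift.

Emit:
play_rows(
  commands=[0, 0.0, 0, 0, 0, -0.04, 0, 0, 0, 0, 0, -0.03, 0, 0, 0.002, 0, 0, 0, 0, 0, 0.002, 0, 0, 0, 0, 0, 0.002, 0, 0, 0, 0, 0, 0, 0, 0, 0],
)

```text
t: 7.95
tool_pos: [579.0, -23.6, 173.3]
eef_rot: [[0.614, 0.789, -0.001], [0.789, -0.614, -0.0], [-0.001, -0.001, -1.0]]
contact_force: [1.3, -0.9, -3.3]
opening: 24.1
grip_force: 19.6
```

```bash
python3 s.py
```

```text
7.95 [579.01 -23.56 173.26] yaw 0.9093 F [ 1.35 -0.93 -3.34] M [-0.591 -0.218 -0.05 ] 24.1 19.6 j7 [-25.  12.  28.  98.  -6.  71. -33.]
```

Emit:
play_rows(
  commands=[0, 0, 0.004, 0, 0, 0, 0, 0, 0.004, 0, 0, 0, 0, 0, 0.004, 0, 0, 0, 0, 0, 0.004, 0, 0, 0, 0, 0, 0.004, 0, 0, 0, 0, 0, 0.004, 0, 0, 0, 0, 0, 0.004, 0, 0, 0, 0, 0, 0.004, 0, 0, 0, 0, 0, 0.004, 0, 0, 0, 0, 0, 0.004, 0, 0, 0],
)

```text
t: 8.95
tool_pos: [579.1, -23.6, 213.8]
eef_rot: [[0.615, 0.789, -0.0], [0.789, -0.615, -0.0], [-0.0, -0.0, -1.0]]
contact_force: [-0.3, -1.7, -4.5]
opening: 24.3
grip_force: 19.6
```

Emit:
play_rows(
  commands=[0, 0, 0.001, 0, 0, 0, 0, 0, 0.001, 0, 0, 0, 0, 0, 0.001, 0, 0, 0, 0, 0, 0, 0, 0, 0],
)

```text
t: 9.35
tool_pos: [579.2, -23.6, 216.6]
eef_rot: [[0.615, 0.789, -0.0], [0.789, -0.615, 0.0], [-0.0, -0.0, -1.0]]
contact_force: [-1.7, -2.3, -4.2]
opening: 24.1
grip_force: 19.6
```

Emit:
play_rows(
  commands=[0, 0, 0.001, 0, 0, 0, 0, 0, 0.001, 0, 0, 0, 0, 0, 0.001, 0, 0, 0, 0, 0, 0, 0, 0, 0],
)

```text
t: 9.75
tool_pos: [579.2, -23.6, 219.7]
eef_rot: [[0.615, 0.789, -0.0], [0.789, -0.615, -0.0], [-0.0, -0.0, -1.0]]
contact_force: [-2.1, -2.1, -3.9]
opening: 24.3
grip_force: 19.6
```

Emit:
play_rows(
  commands=[0, 0, 0.001, 0, 0, 0, 0, 0, 0.001, 0, 0, 0, 0, 0, 0.001, 0, 0, 0, 0, 0, 0, 0, 0, 0],
)

```text
t: 10.15
tool_pos: [579.2, -23.6, 222.7]
eef_rot: [[0.615, 0.789, -0.0], [0.789, -0.615, 0.0], [-0.0, -0.0, -1.0]]
contact_force: [-0.9, -1.5, -3.2]
opening: 23.9
grip_force: 19.6
```

Emit:
play_rows(
  commands=[0, 0, 0.001, 0, 0, 0, 0, 0, 0.001, 0, 0, 0, 0, 0, 0.001, 0, 0, 0, 0, 0, 0, 0, 0, 0],
)

```text
t: 10.55
tool_pos: [579.2, -23.6, 225.7]
eef_rot: [[0.615, 0.789, -0.0], [0.789, -0.615, 0.0], [-0.0, -0.0, -1.0]]
contact_force: [-1.6, -1.5, -3.0]
opening: 24.0
grip_force: 19.6
```

Emit:
play_rows(
  commands=[0, 0, 0.001, 0, 0, 0, 0, 0, 0.001, 0, 0, 0, 0, 0, 0.001, 0, 0, 0, 0, 0, 0, 0, 0, 0],
)

```text
t: 10.95
tool_pos: [579.2, -23.6, 228.8]
eef_rot: [[0.615, 0.789, -0.0], [0.789, -0.615, 0.0], [-0.0, -0.0, -1.0]]
contact_force: [-2.3, -1.3, -3.6]
opening: 24.4
grip_force: 19.6
```

Emit:
play_rows(
  commands=[0, 0, 0.001, 0, 0, 0, 0, 0, 0.001, 0, 0, 0, 0, 0, 0.001, 0, 0, 0, 0, 0, 0, 0, 0, 0],
)

```text
t: 11.35
tool_pos: [579.3, -23.6, 231.7]
eef_rot: [[0.615, 0.789, -0.0], [0.789, -0.615, -0.0], [-0.0, -0.0, -1.0]]
contact_force: [-3.3, -1.2, -4.4]
opening: 24.0
grip_force: 19.6
```

Emit:
play_rows(
  commands=[0, 0, 0.001, 0, 0, 0, 0, 0, 0.001, 0, 0, 0, 0, 0, 0.001, 0, 0, 0, 0, 0, 0, 0, 0, 0],
)

```text
t: 11.75
tool_pos: [579.3, -23.6, 234.8]
eef_rot: [[0.615, 0.789, 0.0], [0.789, -0.615, -0.0], [0.0, 0.0, -1.0]]
contact_force: [-1.9, -1.3, -4.0]
opening: 24.1
grip_force: 19.6
```

Emit:
play_rows(
  commands=[0, 0, 0.001, 0, 0, 0, 0, 0, 0.001, 0, 0, 0, 0, 0, 0.001, 0, 0, 0, 0, 0, 0, 0, 0, 0],
)

```text
t: 12.15
tool_pos: [579.3, -23.6, 237.7]
eef_rot: [[0.615, 0.789, -0.0], [0.789, -0.615, -0.0], [-0.0, -0.0, -1.0]]
contact_force: [-2.2, -1.7, -3.6]
opening: 24.2
grip_force: 19.6
```

Rise is now 70 mm.

Emit:
play_rows(
  commands=[0, 0, 0.001, 0, 0, 0, 0, 0, 0.001, 0, 0, 0, 0, 0, 0.001, 0, 0, 0, 0, 0, 0, 0, 0, 0],
)

```text
t: 12.55
tool_pos: [579.3, -23.6, 240.8]
eef_rot: [[0.615, 0.789, 0.0], [0.789, -0.615, 0.0], [0.0, 0.0, -1.0]]
contact_force: [-2.9, -1.0, -3.6]
opening: 24.1
grip_force: 19.6
```

Emit:
play_rows(
  commands=[0, 0, 0.001, 0, 0, 0, 0, 0, 0.001, 0, 0, 0, 0, 0, 0.001, 0, 0, 0, 0, 0, 0, 0, 0, 0],
)

```text
t: 12.95
tool_pos: [579.3, -23.6, 243.8]
eef_rot: [[0.615, 0.789, 0.0], [0.789, -0.615, -0.0], [0.0, 0.0, -1.0]]
contact_force: [-2.7, -1.0, -3.9]
opening: 23.7
grip_force: 19.6
```

Emit:
play_rows(
  commands=[0, 0, 0.001, 0, 0, 0, 0, 0, 0.001, 0, 0, 0, 0, 0, 0.001, 0, 0, 0, 0, 0, 0, 0, 0, 0],
)

```text
t: 13.35
tool_pos: [579.3, -23.6, 246.8]
eef_rot: [[0.615, 0.789, 0.0], [0.789, -0.615, -0.0], [0.0, 0.0, -1.0]]
contact_force: [-3.2, -1.1, -3.2]
opening: 24.5
grip_force: 19.6
```

Emit:
play_rows(
  commands=[0, 0, 0.001, 0, 0, 0, 0, 0, 0.001, 0, 0, 0, 0, 0, 0.001, 0, 0, 0, 0, 0, 0, 0, 0, 0],
)

```text
t: 13.75
tool_pos: [579.3, -23.6, 249.6]
eef_rot: [[0.615, 0.789, -0.0], [0.789, -0.615, -0.0], [-0.0, 0.0, -1.0]]
contact_force: [-2.6, -0.5, -5.3]
opening: 24.0
grip_force: 19.6
```

Emit:
play_rows(
  commands=[0, 0, 0.001, 0, 0, 0, 0, 0, 0.0005, 0, 0, 0, 0, 0, 0, 0, 0, 0],
)

```text
t: 14.05
tool_pos: [579.2, -23.6, 250.4]
eef_rot: [[0.615, 0.789, -0.001], [0.789, -0.615, -0.0], [-0.001, -0.0, -1.0]]
contact_force: [-1.7, -1.8, -8.0]
opening: 24.4
grip_force: 19.6
```

The top stop is felt (Fz -8 against -3.6 free). I'll back off 1.5 mm and begin the clockwise turn gently.

Emit:
play_rows(
  commands=[0, 0, -0.0015, 0, 0, 0, 0, 0, 0, 0, 0, -0.04, 0, 0, 0, 0, 0, -0.04, 0, 0, 0, 0, 0, -0.04, 0, 0, 0, 0, 0, -0.04, 0, 0, 0, 0, 0, -0.04, 0, 0, 0, 0, 0, 0],
)

```text
t: 14.75
tool_pos: [579.0, -23.4, 249.7]
eef_rot: [[0.759, 0.651, -0.001], [0.651, -0.759, 0.0], [-0.0, -0.001, -1.0]]
contact_force: [-3.8, -0.6, -5.3]
opening: 24.3
grip_force: 19.6
```

```bash
python3 s.py
```

```text
14.75 [579.04 -23.41 249.75] yaw 0.7089 F [-3.8  -0.62 -5.29] M [-0.298  0.861  0.064] 24.3 19.6 j7 [-26.  10.  29.  92.  -5.  80. -46.]
```

Emit:
play_rows(
  commands=[-0.0005, 0, -0.001, 0, 0, -0.02, 0, 0, 0, 0, 0, -0.03, 0, 0, 0, 0, 0, -0.03, 0, 0, 0, 0, 0, 0, 0, 0, 0, 0, 0, 0],
)

```text
t: 15.25
tool_pos: [578.9, -23.3, 248.7]
eef_rot: [[0.809, 0.588, 0.0], [0.588, -0.809, 0.0], [0.0, -0.0, -1.0]]
contact_force: [-2.4, 0.7, -3.9]
opening: 23.8
grip_force: 19.6
```

```bash
python3 s.py
```

```text
15.25 [578.88 -23.35 248.7 ] yaw 0.6292 F [-2.42  0.65 -3.87] M [-0.068  0.821 -0.003] 23.8 19.6 j7 [-26.   9.  30.  92.  -5.  79. -50.]
```

Emit:
play_rows(
  commands=[0, 0, 0, 0, 0, -0.03, 0, 0, 0, 0, 0, -0.03, 0, 0, 0, 0, 0, 0, 0, 0, 0, 0, 0, 0],
)

```text
t: 15.65
tool_pos: [578.8, -23.3, 248.6]
eef_rot: [[0.842, 0.539, -0.0], [0.539, -0.842, 0.0], [0.0, -0.0, -1.0]]
contact_force: [-2.6, 0.7, -3.5]
opening: 23.8
grip_force: 19.6
```

```bash
python3 s.py
```

```text
15.65 [578.81 -23.31 248.56] yaw 0.5692 F [-2.64  0.73 -3.45] M [ 0.162  0.845 -0.008] 23.8 19.6 j7 [-27.  10.  30.  92.  -5.  79. -54.]
```

Emit:
play_rows(
  commands=[0, 0, 0, 0, 0, -0.04, 0, 0, 0, 0, 0, -0.04, 0, 0, 0, 0, 0, -0.04, 0, 0, 0, 0, 0, -0.04, 0, 0, 0, 0, 0, 0, 0, 0, 0, 0, 0, 0],
)

```text
t: 16.25
tool_pos: [578.7, -23.1, 248.5]
eef_rot: [[0.917, 0.399, -0.0], [0.399, -0.917, 0.001], [-0.0, -0.001, -1.0]]
contact_force: [-3.2, 2.0, -3.2]
opening: 24.2
grip_force: 19.6
```

```bash
python3 s.py
```

```text
16.25 [578.72 -23.1  248.51] yaw 0.4103 F [-3.22  1.97 -3.18] M [ 0.271  0.93  -0.029] 24.2 19.6 j7 [-27.  10.  31.  92.  -5.  79. -63.]
```

Emit:
play_rows(
  commands=[0, 0, 0, 0, 0, -0.05, 0, 0, 0, 0, 0, -0.05, 0, 0, 0, 0, 0, -0.05, 0, 0, 0, 0, 0, -0.05, 0, 0, 0, 0, 0, 0, 0, 0, 0, 0, 0, 0],
)

```text
t: 16.85
tool_pos: [578.7, -22.8, 248.5]
eef_rot: [[0.978, 0.21, -0.0], [0.21, -0.978, 0.001], [-0.0, -0.001, -1.0]]
contact_force: [-3.8, 3.1, -2.8]
opening: 24.3
grip_force: 19.6
```

```bash
python3 s.py
```

```text
16.85 [578.65 -22.83 248.51] yaw 0.2111 F [-3.76  3.12 -2.78] M [0.586 1.038 0.039] 24.3 19.6 j7 [-28.  10.  32.  92.  -5.  79. -74.]
```

Emit:
play_rows(
  commands=[-0.0004, 0.0005, 0, 0, 0, -0.05, 0, 0, 0, 0, 0, -0.05, 0, 0, 0, 0, 0, -0.05, 0, 0, 0, 0, 0, -0.05, 0, 0, 0, 0, 0, 0, 0, 0, 0, 0, 0, 0],
)

```text
t: 17.45
tool_pos: [578.5, -22.5, 248.6]
eef_rot: [[1.0, 0.011, 0.0], [0.011, -1.0, 0.001], [0.0, -0.001, -1.0]]
contact_force: [-2.5, 3.7, -3.7]
opening: 24.1
grip_force: 19.6
```

```bash
python3 s.py
```

```text
17.45 [578.52 -22.5  248.62] yaw 0.0112 F [-2.54  3.73 -3.72] M [0.766 0.849 0.081] 24.1 19.6 j7 [-29.  10.  33.  93.  -5.  79. -85.]
```

Emit:
play_rows(
  commands=[0, 0.0003, 0, 0, 0, -0.03, 0, 0, 0, 0, 0, -0.03, 0, 0, 0, 0, 0, 0, 0, 0, 0, 0, 0, 0],
)

```text
t: 17.85
tool_pos: [578.5, -22.4, 248.6]
eef_rot: [[0.999, -0.05, 0.0], [-0.05, -0.999, 0.0], [0.0, -0.0, -1.0]]
contact_force: [-2.2, 4.2, -3.5]
opening: 23.9
grip_force: 19.6
```

```bash
python3 s.py
```

```text
17.85 [578.5  -22.39 248.62] yaw -0.05 F [-2.2   4.24 -3.54] M [0.922 0.817 0.047] 23.9 19.6 j7 [-29.  10.  33.  93.  -5.  79. -89.]
```

No stop torque yet; continuing in small steps.

Emit:
play_rows(
  commands=[0, 0.0004, 0, 0, 0, -0.03, 0, 0, 0, 0, 0, -0.03, 0, 0, 0, 0, 0, 0, 0, 0, 0, 0, 0, 0],
)

```text
t: 18.25
tool_pos: [578.4, -22.3, 248.6]
eef_rot: [[0.994, -0.11, 0.0], [-0.11, -0.994, 0.0], [-0.0, -0.0, -1.0]]
contact_force: [-2.3, 3.0, -2.3]
opening: 24.4
grip_force: 19.7
```

```bash
python3 s.py
```

```text
18.25 [578.43 -22.28 248.58] yaw -0.1105 F [-2.29  3.02 -2.27] M [0.884 0.772 0.05 ] 24.4 19.7 j7 [-30.  10.  33.  93.  -5.  79. -92.]
```

Emit:
play_rows(
  commands=[0, 0.0003, 0, 0, 0, -0.03, 0, 0, 0, 0, 0, -0.02, 0, 0, 0, 0, 0, 0, 0, 0, 0, 0, 0, 0],
)

```text
t: 18.65
tool_pos: [578.5, -22.2, 248.7]
eef_rot: [[0.987, -0.159, 0.0], [-0.159, -0.987, -0.0], [0.0, 0.0, -1.0]]
contact_force: [-2.4, 2.7, -2.4]
opening: 23.4
grip_force: 20.3
```

```bash
python3 s.py
```

```text
18.65 [578.54 -22.18 248.67] yaw -0.1601 F [-2.41  2.69 -2.44] M [0.735 0.59  0.593] 23.4 20.3 j7 [-30.  10.  34.  93.  -5.  79. -95.]
```

The clockwise home stop is felt (Mz +0.59; total travel about 1.07 rad). I'll lower gently until the weight is carried.

Emit:
play_rows(
  commands=[0, 0, 0, 0, 0, 0.02, 0, 0, -0.001, 0, 0, 0, 0, 0, -0.001, 0, 0, 0, 0, 0, 0, 0, 0, 0],
)

```text
t: 19.05
tool_pos: [578.5, -22.2, 246.4]
eef_rot: [[0.99, -0.141, 0.0], [-0.141, -0.99, 0.0], [0.0, -0.0, -1.0]]
contact_force: [-2.5, 3.9, -4.9]
opening: 23.7
grip_force: 20.0
```

```bash
python3 s.py
```

```text
19.05 [578.51 -22.17 246.44] yaw -0.1417 F [-2.47  3.88 -4.88] M [0.875 0.567 0.031] 23.7 20.0 j7 [-30.  10.  33.  93.  -5.  79. -94.]
```

Emit:
play_rows(
  commands=[0, 0, -0.001, 0, 0, 0, 0, 0, 0, 0, 0, 0, 0, 0, 0, 0, 0, 0],
)

```text
t: 19.35
tool_pos: [578.5, -22.2, 245.6]
eef_rot: [[0.99, -0.141, 0.0], [-0.141, -0.99, -0.0], [0.0, 0.0, -1.0]]
contact_force: [-1.7, 3.4, -3.5]
opening: 23.6
grip_force: 20.0
```

Emit:
play_rows(
  commands=[0, 0, -0.001, 0, 0, 0, 0, 0, 0, 0, 0, 0, 0, 0, 0, 0, 0, 0],
)

```text
t: 19.65
tool_pos: [578.5, -22.1, 244.6]
eef_rot: [[0.99, -0.141, 0.0], [-0.141, -0.99, -0.0], [0.0, 0.0, -1.0]]
contact_force: [-1.7, 3.2, -3.8]
opening: 24.0
grip_force: 20.0
```

Emit:
play_rows(
  commands=[0, 0, -0.0005, 0, 0, 0, 0, 0, 0, 0, 0, 0, 0, 0, 0, 0, 0, 0],
)

```text
t: 19.95
tool_pos: [578.5, -22.2, 244.3]
eef_rot: [[0.99, -0.141, 0.0], [-0.141, -0.99, -0.0], [0.0, 0.0, -1.0]]
contact_force: [-2.0, 3.3, -3.2]
opening: 23.8
grip_force: 20.0
```

Emit:
play_rows(
  commands=[0, 0, -0.0007, 0, 0, 0, 0, 0, 0, 0, 0, 0, 0, 0, 0, 0, 0, 0],
)

```text
t: 20.25
tool_pos: [578.5, -22.2, 243.9]
eef_rot: [[0.99, -0.141, 0.001], [-0.141, -0.99, 0.0], [0.001, -0.0, -1.0]]
contact_force: [-2.6, 3.4, 1.6]
opening: 23.7
grip_force: 20.0
```

Emit:
play_rows(
  commands=[0, 0, -0.0005, 0, 0, 0, 0, 0, 0, 0, 0, 0, 0, 0, 0, 0, 0, 0],
)

```text
t: 20.55
tool_pos: [578.6, -22.2, 243.8]
eef_rot: [[0.99, -0.141, 0.001], [-0.141, -0.99, 0.0], [0.001, -0.0, -1.0]]
contact_force: [-3.7, 3.0, 4.0]
opening: 24.0
grip_force: 20.0
```

It is seated. Releasing.

Emit:
play_rows(
  commands=[0.0003, -0.0003, 0.0005, 0, 0, -0.008, 0, 0, 0, 0, 0, 0],
)

```text
t: 20.75
tool_pos: [578.6, -22.2, 243.9]
eef_rot: [[0.989, -0.148, -0.0], [-0.148, -0.989, 0.0], [-0.0, -0.0, -1.0]]
contact_force: [-3.8, 2.9, 4.4]
opening: 23.7
grip_force: 20.0
```

Emit:
play_rows(
  commands=[0, 0, 0, 0, 0, 0, 0, 0, 0, 0, 0, 0, 0, 0, 0, 0, 0, 0, 0, 0, 0, 0, 0, 0, 0, 0, 0, 0, 0, 0],
  claw=0.7,
)

```text
t: 21.25
tool_pos: [578.8, -22.9, 243.4]
eef_rot: [[0.989, -0.149, 0.0], [-0.149, -0.989, -0.001], [0.0, 0.001, -1.0]]
contact_force: [0.5, 0.5, 0.7]
opening: 55.6
grip_force: 0.0
```

Emit:
play_rows(
  commands=[0, 0, 0.01, 0, 0, 0, 0, 0, 0.02, 0, 0, 0, 0, 0, 0.02, 0, 0, 0, 0, 0, 0.02, 0, 0, 0, 0, 0, 0.02, 0, 0, 0, 0, 0, 0.02, 0, 0, 0, -0.02, 0, 0.02, 0, 0, 0, -0.02, 0, 0.01, 0, 0, 0, 0, 0, 0, 0, 0, 0],
)

```text
t: 22.15
tool_pos: [538.2, -23.1, 386.7]
eef_rot: [[0.989, -0.149, 0.005], [-0.149, -0.989, 0.002], [0.004, -0.002, -1.0]]
contact_force: [0.3, 0.6, -0.5]
opening: 61.0
grip_force: 0.0
```

```bash
python3 s.py; python3 - <<'E'
from h import *
import cv2
a=arm.capture("wrist"); b=arm.capture("scene")
b=cv2.resize(b[120:320,180:420],None,fx=2.1,fy=2.1)
im=np.zeros((420,1064,3),np.uint8); im[:,:560]=a; im[:,560:]=b
cv2.imwrite("pics/f.png",cv2.resize(im,(800,316))[:,:,::-1])
E
```

```text
22.15 [538.2  -23.15 386.73] yaw -0.1496 F [ 0.29  0.58 -0.52] M [-0.037  0.078  0.053] 61.0 0.0 j7 [-32.   2.  33.  84.  -1.  94. -97.]
```

View pics/f.png

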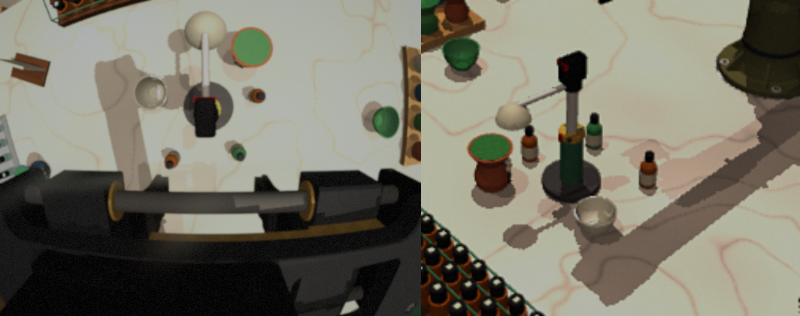

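The lamp stays raised, with the grey post showing above the rim at (572,110). The boom points along +x again, and the bottles, burners and bowls haven't moved. Handing in.

```bash
python3 -c "
from workcell import arm
print(arm.sign_off())"
```

```text
the job is handed in; nothing more can be done
None
```

The lamp is up about 76 mm, twisted back clockwise to its home stop, and stands by itself with the gripper clear; the bottles, burners and bowls look unmoved in the final pictures, and I handed the job in at about 22 s of the 67 s allowed.

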